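# Find the full eyewash bottle by its weight

## Task

One of the three closed white eyewash bottles in the steel tray is still full and the other two are partly used, which cannot be seen: heft them one at a time from left to right as the robot faces them (left is +y), lifting each about 5 cm clear of the tray and standing each back upright on its own spot. Then pick up the heaviest and finish still holding it in the gripper, still and upright, with its underside at least 20 cm above the cart top and the two lighter bottles left standing on their spots. Do not knock over any bottle or disturb the other things on the cart.

Things in the scene. Friction and masses are not known exactly. Their poses are not given: they have to be found in the camera images.
- tray: open stainless steel tray, 340 (x) by 460 (y) by 20 mm high, fixed on the white cart top (z = 0); inner floor 4 mm above its underside. Origin at the centre of the underside; x away from the robot, y to its left, turned up to 0.25 rad. The bottles stand in a row along y, 70 mm on the robot's side of the centre, 115 mm apart (each spot off by up to 8 mm)
- bottle_1: one of three identical closed white bottles with a blue band and a twist cap (fixed), upright in the tray in an order that varies. Origin: centre of its underside, z up. Straight body 56 mm across up to 88 mm, shoulder to 100 mm, cap 34 mm across, top at 125 mm. Rigid, 80 to 290 g; the fullest is at least 70 g heavier than either other
- bottle_2: one of three identical closed white bottles with a blue band and a twist cap (fixed), upright in the tray in an order that varies. Origin: centre of its underside, z up. Straight body 56 mm across up to 88 mm, shoulder to 100 mm, cap 34 mm across, top at 125 mm. Rigid, 80 to 290 g; the fullest is at least 70 g heavier than either other
- bottle_3: one of three identical closed white bottles with a blue band and a twist cap (fixed), upright in the tray in an order that varies. Origin: centre of its underside, z up. Straight body 56 mm across up to 88 mm, shoulder to 100 mm, cap 34 mm across, top at 125 mm. Rigid, 80 to 290 g; the fullest is at least 70 g heavier than either other
- place_left (a point): point on the floor of the tray where the left (+y) bottle of the row stands at the start (to within about 12 mm), 115 mm left of the middle one. Its axes are the tray's: y along the row to the left, x away from the robot, z up
- place_middle (a point): point on the floor of the tray where the middle bottle of the row stands at the start (to within about 12 mm), 70 mm on the robot's side of the tray's centre. Its axes are the tray's: y along the row to the left, x away from the robot, z up
- place_right (a point): point on the floor of the tray where the right (-y) bottle of the row stands at the start (to within about 12 mm), 115 mm right of the middle one. Its axes are the tray's: y along the row to the left, x away from the robot, z up
- saucer: loose white ceramic saucer, 100 mm across and 16 mm high, lying in the far right of the tray; origin at the centre of its underside. Leave alone
- glasses_case: loose closed grey glasses case, 58 by 155 by 36 mm high, long side along its y, lying in the far middle of the tray; origin at the centre of its underside. Leave alone
- magnifier: loose blue acrylic magnifier lying flat in the far left of the tray, about 126 mm long (x) and 70 mm wide, 10 mm thick; origin on its underside where the handle meets the rim, lens towards its +x. Leave alone
- mug: loose blue ceramic mug, 80 mm across and 90 mm high, on the cart top to the right of the tray; origin at the centre of its underside. Leave alone
- pill_box: loose clear seven-compartment pill box with blue and white lids, 60 by 190 mm and 25 mm high, on the cart top to the left of the tray; origin at the centre of its underside. Leave alone
Things that resemble listed ones, but are neither listed nor needed, are in the scene too. Leave any orange look-alike of the bottle_3 alone.

How it is judged:
By the outcome, as a careful person would: the job done as asked, in the order asked, and still so for the second after the job is handed in, while the arm keeps its last pose, push and grip.
It also fails if it takes over 72 s, if anything falls off the work surface, if the arm or the gripper's body presses on something with over 40 N, if the wrist force passes 120 N, or if a joint passes its speed limit or range.

## Robot

A 6-joint arm with a two-finger parallel gripper is mounted at the origin on the work surface. World frame = base frame: x ahead of the robot, y to its left, z up, the work surface at z = 0. Lengths are in m, angles in rad, forces in N, time in s.
With the tool pointing down it reaches from about 0.25 to 0.85 m from the base axis. Payload 12.5 kg.
Tool frame: the origin (TCP) lies at the very end of the fingers, on their centre line; the grasp point (between the pads) lies 19 mm behind it; z points along the fingers, y is the line along which they close (so a half turn about z gives the same grasp; the last joint's range is limited). The gripper opens to 93 mm and grips with 3 to 60 N. Pads are 15 mm wide; open, the fingers measure 128 mm over their backs; the gripper's body (75 mm by 188 mm) begins 65 mm behind the grasp point.
Start: joints at [1.202, 0.351, 1.652, -0, 1.139, -0.085], TCP at [0.154, 0.528, 0.219] pointing down, gripper open.
Joint ranges: [-2.75, 2.75], [-0.79, 2.1], [0.01, 2.65], [-1.57, 4.71], [0.07, 3.14], [-2.87, 2.87]. Speed limits (rad/s): [2.22, 2.22, 2.79, 3.14, 3.14, 3.14].

## Interface

Orientations are given as a rotation vector (axis times angle).
In Python, from cell import env gives the robot as it stands.
- The arm moves only by the tool move_arm, never from a script. Its argument "increments" is a list of rows, each a list of 4 numbers: the shift along the tool's x, y, z in mm, then the turn about the tool's z in degrees. A call has exactly 10 rows; each row is the pose to reach, as a shift and turn from the pose commanded when the call began, along the tool's axes at that moment; what a row does not reach only later rows make up. A row lasts 1/8 s, in which the tool goes at most 62.5 mm and 10.7 degrees, less where a joint would pass 70% of its speed; a pose out of reach is approached as far as the arm can. A call with a gripper value outside its range is refused whole. "fingers" is the finger opening in mm, from 0 to 93, set as the call begins (left out, the last holds). The fingers move at their own pace and stop on an object; "newtons" is the grip in N (left out, the last holds). Time passes only in rows, so rows that repeat a pose let the fingers close, or fill a call up. It gives the time, the measured TCP pose, the force, the opening and the grip force at its end, in the units of the state.
- env.get_state(): the state, without advancing time (a new reading comes with each control period).
- env.camera(name): name is "scene" or "top" or "wrist"; returns the picture (480x640x3 uint8, red, green, blue); there is no depth.
- env.camera_model(name): a dict with "mtx" (3x3 intrinsics, pixels), "k1" (the pictures are not rectified: a ray, as slopes to the right and down, at radius r is drawn at 1 + k1 r^2 times it, then the intrinsics apply), "R" (3x3) and "t" (3): a world point X has camera coordinates R X + t; the wrist camera has in their place "mount" (4x4, takes a point from camera to tool coordinates, whose origin is the TCP and whose axes are the flange's). Camera axes: x right, y down, z forward; pixel columns grow to the right and rows downward; lengths in m; the calibration is good to about 2 mm. A picture is of the moment at which its call begins: read the wrist's pose just before it. camera_model takes no time and is no camera call.
- env.sign_off(): hands the job in; it is judged then, once.
Trained networks look in the newest picture that a camera, given by its name, has taken for a name from the list of things; names that differ only in an ending like _2 or _b are one class to them, and where a whole thing is asked for, a point or a joint stands for the part that bears it (a point fixed in the world has none). Each returns a list of dicts, best first, with "p" (0 to 1); they miss things now and then, are a little off and sometimes report something else, mostly with a low value. They report only what shows in the picture. A call takes as long as a camera call. They do not tell look-alikes from the thing itself.
- env.outline_of(name, camera): "mask" (480x640 bool, what is visible of it) and "at" ([column, row] in pixels, amid what is visible of it).
- env.pinpoint(name, camera): "at" ([column, row] in pixels: a listed point, or the origin of a listed thing).
The state is a dict: "t": time; "q": joint angles; "joint_vel": joint speeds; "joint_efforts": joint torques, N m; "ee_pos": TCP position; "eef_rot": TCP orientation; "contact_force": force on the tool from outside, world axes, zero at the start; "torque": the same for the moment, N m; "width": finger opening in m; "finger_force": force on a finger pad.
Only numpy, scipy, OpenCV 4.12 (cv2) and the standard library are available. Lean on these libraries where they do the work, as an engineer would, in place of code of your own. Each camera call takes 0.05 s, during which the arm holds its last target. There are 200 camera calls.

## Working session

There is one attempt and no reset: what is moved stays moved. The work goes in short steps, Python scripts to look and compute and a tool call to move; the robot and the scene stay as the last step left them, time stands still between calls to the robot, and variables do not carry over. Pictures are saved under pics/ and viewed, at most 10 in all, crops included, and the job is handed in when it is done.

Besides the shell and the picture viewer there is one more tool, called as a command line: name --pt "numbers of a row" for each row, then --argument value for the rest. move_arm: Moves the arm, as the interface text tells. Its arguments: {"type":"object","properties":{"increments":{"type":"array"},"fingers":{"type":"number"},"newtons":{"type":"number"}},"required":["increments"]}

```bash
mkdir -p pics; cat > h.py <<'E'
import numpy as np, cv2
from cell import env
def px2w(cam,uv,z):
    m=env.camera_model(cam); K=np.array(m["mtx"]); R=np.array(m["R"]); t=np.array(m["t"])
    d=np.array([m["k1"],0,0,0,0.]); 
    p=cv2.undistortPoints(np.array([[uv]],float),K,d)[0,0]
    r=R.T@np.array([p[0],p[1],1]); c=-R.T@t
    return c+r*(z-c[2])/r[2]
def save(cam,f):
    im=env.camera(cam); cv2.imwrite("pics/"+f,im[:,:,::-1]); return im
E
python3 - <<'E'
from h import *
s=env.get_state(); print(s)
save("top","top1.png"); save("scene","scene1.png")
for n in ["place_left","place_middle","place_right"]:
    print(n,[(np.round(o["at"]),round(o["p"],2),px2w("top",o["at"],.004).round(3)) for o in env.pinpoint(n,"top")])
for c in ["top","scene"]:
  print(c,[(np.round(o["at"]),round(o["p"],2),px2w(c,o["at"],.004).round(3)) for o in env.pinpoint("bottle_1",c)])
for c in ["tray","saucer","glasses_case","magnifier","mug","pill_box"]:
  print(c,[(np.round(o["at"]),round(o["p"],2),px2w("top",o["at"],.004).round(3)) for o in env.pinpoint(c,"top")])
E
```

```text
{'t': 0.0, 'q': array([ 1.20241579e+00,  3.51224884e-01,  1.65242745e+00, -9.79924788e-06,
        1.13910346e+00, -8.46157886e-02]), 'joint_vel': array([ 7.38612480e-04, -8.10984198e-04,  4.31086818e-05,  1.31130643e-03,
       -6.32019335e-04,  5.95936050e-04]), 'joint_efforts': array([-4.35426309e-04, -4.97310984e+01, -2.85250229e+01,  6.98539219e-02,
        2.56524287e-02, -5.45228067e-05]), 'ee_pos': array([0.15384497, 0.52768293, 0.21810637]), 'eef_rot': array([-4.44200467e-01, -3.10977500e+00,  1.78337349e-03]), 'contact_force': array([ 0.39561201,  0.15156892, -0.16543632]), 'torque': array([-0.03702114, -0.00930165, -0.02288051]), 'finger_force': 0.0, 'width': 0.09332312844598643}
place_left [(array([301., 278.]), 0.77, array([0.509, 0.061, 0.004]))]
place_middle [(array([343., 269.]), 0.62, array([ 0.536, -0.053,  0.004]))]
place_right [(array([382., 264.]), 0.6, array([ 0.551, -0.159,  0.004]))]
top [(array([447., 231.]), 0.87, array([ 0.641, -0.343,  0.004])), (array([300., 277.]), 0.86, array([0.514, 0.064, 0.004])), (array([338., 268.]), 0.8, array([ 0.538, -0.041,  0.
[... 163 characters left out ...]
93, array([ 0.543, -0.038,  0.004])), (array([339., 215.]), 0.71, array([0.51 , 0.071, 0.004])), (array([252., 224.]), 0.65, array([ 0.554, -0.157,  0.004])), (array([172., 246.]), 0.6, array([ 0.639, -0.354,  0.004]))]
tray [(array([337., 244.]), 0.73, array([ 0.606, -0.037,  0.004]))]
saucer [(array([389., 206.]), 0.61, array([ 0.711, -0.183,  0.004]))]
glasses_case [(array([326., 211.]), 0.79, array([ 0.698, -0.005,  0.004]))]
magnifier [(array([275., 224.]), 0.72, array([0.66 , 0.135, 0.004])), (array([330., 209.]), 0.35, array([ 0.702, -0.018,  0.004]))]
mug [(array([499., 265.]), 0.8, array([ 0.546, -0.483,  0.004]))]
pill_box [(array([161., 217.]), 0.76, array([0.68 , 0.458, 0.004]))]
```

View pics/top1.png

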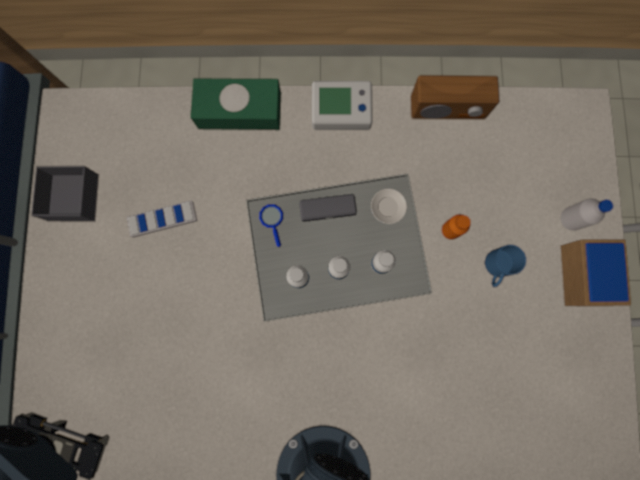

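View pics/scene1.png

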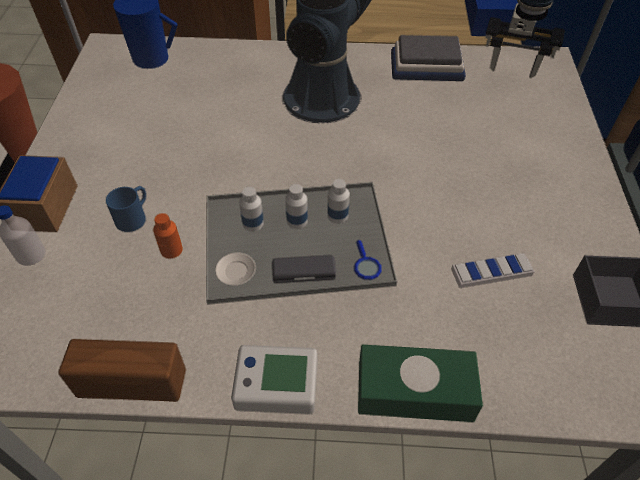

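The scene picture shows three white bottles with blue bands in the tray, at (251,212), (297,207) and (339,203). In the top picture they are at (384,261), (339,267) and (297,276). Things that could be mistaken for them are the orange bottle at top (456,226) and the white blue-capped bottle at top (583,213), which is outside the tray. I choose the three in the tray and will check them in a crop.

```bash
python3 - <<'E'
from h import *
from scipy.spatial.transform import Rotation as Ro
s=env.get_state(); print(Ro.from_rotvec(s["eef_rot"]).as_matrix().round(3))
a=save("top","t2.png"); b=save("scene","s2.png")
c=np.vstack([cv2.resize(a[230:310,260:420],(800,400),interpolation=2)[:300],cv2.resize(b[170:250,220:380],(800,400),interpolation=2)[:300]])
cv2.imwrite("pics/crop.png",c[:,:,::-1])
def proj(cam,X):
    m=env.camera_model(cam); R=np.array(m["R"])
    return cv2.projectPoints(np.array(X,float).reshape(-1,1,3),cv2.Rodrigues(R)[0],np.array(m["t"],float),np.array(m["mtx"]),np.array([m["k1"],0,0,0,0.]))[0][:,0]
from scipy.optimize import minimize
th=np.linspace(0,2*np.pi,40)[:-1]
P=np.array([[r*np.cos(t),r*np.sin(t),z+.004] for r,z in [(.028,0),(.028,.088),(.017,.1),(.017,.125)] for t in th])
def hullmask(cam,xy):
    u=proj(cam,P+[*xy,0]); h=cv2.convexHull((u*16).round().astype(np.int32))
    # body+cap: union of two hulls
    m=np.zeros((480,640),np.uint8)
    for sl in (slice(0,78),slice(39,156)):
        cv2.fillConvexPoly(m,cv2.convexHull((u[sl]*16).round().astype(np.int32)),1,shift=4)
    return m>0
for cam in ["top","scene"]:
  for o in env.outline_of("bottle_1",cam):
    M=o["mask"]; 
    if M.sum()<20: continue
    x0=px2w(cam,o["at"],.06)[:2]
    f=lambda x:-(hullmask(cam,x)&M).sum()/(hullmask(cam,x)|M).sum()
    r=minimize(f,x0,method="Nelder-Mead",options=dict(initial_simplex=[x0,x0+[.02,0],x0+[0,.02]]))
    print(cam,np.round(o["at"]),round(o["p"],2),M.sum(),r.x.round(4),round(-r.fun,2))
E
```

```text
[[-0.96  0.28  0.  ]
 [ 0.28  0.96 -0.  ]
 [-0.   -0.   -1.  ]]
top [386. 261.] 0.88 413 [ 0.5496 -0.1584] 0.83
top [299. 274.] 0.69 403 [0.5104 0.066 ] 0.9
top [453. 225.] 0.69 548 [ 0.6457 -0.3522] 0.9
top [339. 265.] 0.59 400 [ 0.5363 -0.041 ] 0.88
scene [167. 232.] 0.91 939 [ 0.6499 -0.3528] 0.92
scene [250. 208.] 0.9 825 [ 0.5503 -0.1567] 0.89
scene [298. 208.] 0.85 866 [ 0.5358 -0.04  ] 0.94
scene [339. 201.] 0.74 859 [0.5092 0.0686] 0.94
```

View pics/crop.png

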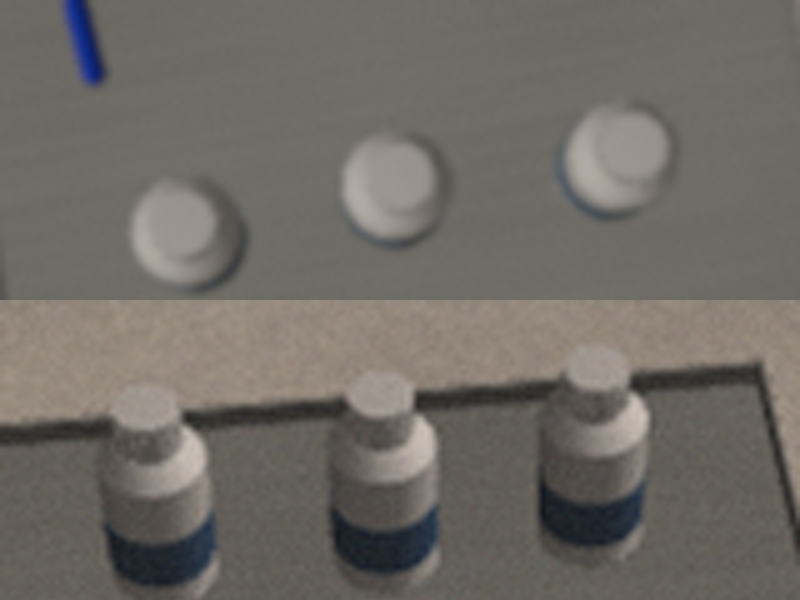

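The crop confirms three white, blue-banded bottles with caps. Both cameras agree: left (0.510,0.067), middle (0.536,-0.0405), right (0.550,-0.1575). Spacing is 111 and 118 mm, which fits the 115 ±8 mm given. I'll close the fingers along the tray's x, clear of the neighbouring bottles.

move_arm --pt "-47 -34 0 6.4" --pt "-94 -69 0 12.8" --pt "-141 -103 0 19.1" --pt "-188 -137 10 25.5" --pt "-235 -171 20 31.9" --pt "-283 -206 30 38.3" --pt "-330 -240 40 44.7" --pt "-377 -274 50 51" --pt "-424 -309 50 57.4" --pt "-471 -343 50 63.8" --fingers 93 --newtons 25

```text
t: 2.1
ee_pos: [0.5111, 0.065, 0.1687]
eef_rot: [2.025, 2.401, 0.0]
contact_force: [0.8, 0.8, 0.5]
width: 0.0928
finger_force: 0.0
```

```bash
cat >> h.py <<'E'
from scipy.spatial.transform import Rotation as Ro
def inc(x,y,z,yaw=10.):
    s=env.get_state(); R=Ro.from_rotvec(s["eef_rot"]).as_matrix()
    d=(R.T@(np.array([x,y,z])-s["ee_pos"]))*1000
    cur=np.degrees(np.arctan2(R[1,1],R[0,1]))
    print("t",round(s["t"],2),"pos",s["ee_pos"].round(4),"z",R[:,2].round(3),"yaw",cur.round(2),"inc",d.round(1),"turn",round(cur-yaw,2),"f",s["contact_force"].round(2))
def weigh(n=12):
    F=[];E=[]
    for i in range(n):
        env.camera("wrist"); s=env.get_state(); F.append(s["contact_force"]); E.append(s["joint_efforts"][1:3])
    F=np.array(F);print("F",F.mean(0).round(3),"sd",F.std(0).round(3),"E",np.mean(E,0).round(3),np.std(E,0).round(3),"w",s["width"],s["finger_force"])
E
python3 - <<'E'
from h import *
inc(.51,.067,.062)
weigh()
env.camera("wrist");s=env.get_state();im=save("wrist","w1.png")
print(s["ee_pos"])
inc(.51,.067,.062)
E
```

```text
t 2.1 pos [0.5111 0.065  0.1687] z [ 0.  0. -1.] yaw 9.71 inc [  2.1  -0.8 106.7] turn -0.29 f [0.8  0.79 0.45]
F [-0.047 -0.003  0.146] sd [0.455 1.275 0.491] E [-46.944 -25.716] [1.408 2.385] w 0.09283560609494275 0.0
[0.50992497 0.06728663 0.1687435 ]
t 2.8 pos [0.51   0.0672 0.1687] z [ 0.  0. -1.] yaw 9.98 inc [ -0.2  -0.  106.7] turn -0.02 f [ 0.09 -0.79 -0.16]
```

View pics/w1.png

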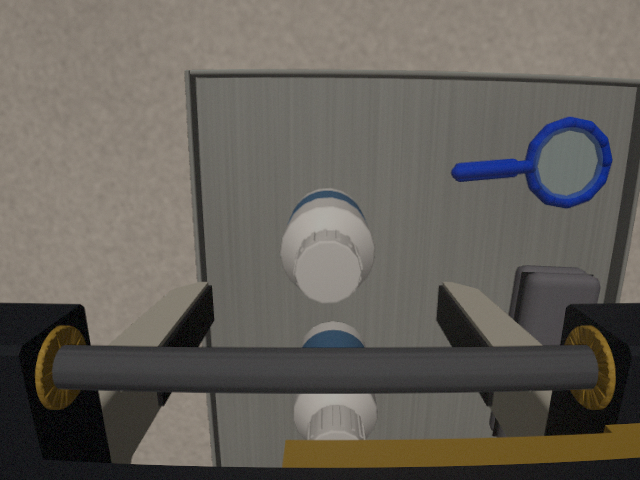

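The wrist picture shows the left bottle's cap at (328,270), centred between the fingers, with nothing under them. Descending.

move_arm --pt "0 0 18 0" --pt "0 0 36 0" --pt "0 0 54 0" --pt "0 0 72 0" --pt "0 0 90 0" --pt "0 0 102 0" --pt "0 0 107 0" --pt "0 0 107 0" --pt "0 0 107 0" --pt "0 0 107 0"

```text
t: 4.05
ee_pos: [0.5103, 0.0669, 0.062]
eef_rot: [2.02, 2.405, 0.001]
contact_force: [0.1, -0.1, 0.8]
width: 0.0931
finger_force: 0.0
```

move_arm --pt "0 0 0 0" --pt "0 0 0 0" --pt "0 0 0 0" --pt "0 0 0 0" --pt "0 0 0 0" --pt "0 0 0 0" --pt "0 0 0 0" --pt "0 0 0 0" --pt "0 0 0 0" --pt "0 0 0 0" --fingers 45 --newtons 20

```text
t: 5.3
ee_pos: [0.5102, 0.0668, 0.0617]
eef_rot: [2.02, 2.405, 0.0]
contact_force: [3.1, 0.8, 0.2]
width: 0.0558
finger_force: 20.0
```

move_arm --pt "0 0 -4 0" --pt "0 0 -12 0" --pt "0 0 -22 0" --pt "0 0 -32 0" --pt "0 0 -42 0" --pt "0 0 -50 0" --pt "0 0 -54 0" --pt "0 0 -55 0" --pt "0 0 -55 0" --pt "0 0 -55 0"

```text
t: 6.55
ee_pos: [0.5099, 0.0668, 0.1164]
eef_rot: [-2.02, -2.405, 0.001]
contact_force: [0.9, -0.2, -2.1]
width: 0.0561
finger_force: 20.0
```

```bash
python3 - <<'E'
from h import *
weigh(20)
save("scene","s3.png"); inc(.51,.067,.0625)
E
```

```text
F [-0.156 -0.266 -2.606] sd [0.561 0.423 0.382] E [-50.014 -24.252] [0.019 0.008] w 0.05539263690340631 19.96727913036011
t 7.6 pos [0.5101 0.0668 0.1166] z [ 0. -0. -1.] yaw 9.94 inc [ 0.2 -0.1 54.1] turn -0.06 f [-0.32 -0.08 -1.96]
```

move_arm --pt "0 0 6 0" --pt "0 0 14 0" --pt "0 0 24 0" --pt "0 0 34 0" --pt "0 0 43 0" --pt "0 0 49 0" --pt "0 0 53 0" --pt "0 0 55 0" --pt "0 0 55 0" --pt "0 0 55 0"

```text
t: 8.85
ee_pos: [0.5102, 0.0668, 0.0618]
eef_rot: [2.021, 2.405, 0.0]
contact_force: [-0.8, 0.4, -3.1]
width: 0.0562
finger_force: 20.0
```

move_arm --pt "0 0 0 0" --pt "0 0 0 0" --pt "0 0 0 0" --pt "0 0 0 0" --pt "0 0 0 0" --pt "0 0 0 0" --pt "0 0 0 0" --pt "0 0 0 0" --pt "0 0 0 0" --pt "0 0 0 0" --fingers 93

```text
t: 10.1
ee_pos: [0.5101, 0.0668, 0.0616]
eef_rot: [2.021, 2.406, 0.0]
contact_force: [0.6, -0.0, 0.1]
width: 0.0935
finger_force: 0.0
```

move_arm --pt "0 0 -10 0" --pt "0 0 -28 0" --pt "0 0 -48 0" --pt "0 0 -68 0" --pt "0 0 -88 0" --pt "0 0 -102 0" --pt "0 0 -107 0" --pt "0 0 -107 0" --pt "0 0 -107 0" --pt "0 0 -107 0"

```text
t: 11.35
ee_pos: [0.5099, 0.0668, 0.1681]
eef_rot: [-2.02, -2.405, 0.001]
contact_force: [0.5, -0.4, -0.8]
width: 0.093
finger_force: 0.0
```

```bash
python3 - <<'E'
from h import *
save("scene","s4.png"); inc(.536,-.0405,.062)
print([(np.round(o["at"]),round(o["p"],2),px2w("scene",o["at"],.004).round(3)) for o in env.pinpoint("bottle_1","scene")])
E
```

```text
t 11.4 pos [0.5099 0.0668 0.1682] z [-0.001 -0.    -1.   ] yaw 9.94 inc [-110.2    7.3  106.2] turn -0.06 f [0.65 0.65 0.09]
[(array([253., 224.]), 0.9, array([ 0.554, -0.156,  0.004])), (array([338., 214.]), 0.85, array([0.504, 0.068, 0.004])), (array([298., 220.]), 0.69, array([ 0.531, -0.038,  0.004])), (array([168., 247.]), 0.56, array([ 0.642, -0.362,  0.004])), (array([296., 240.]), 0.42, array([ 0.601, -0.036,  0.004]))]
```

The left bottle is standing back on its spot. Next, the middle one.

move_arm --pt "-22 1 0 0" --pt "-46 3 0 0" --pt "-70 5 0 0" --pt "-92 6 0 0" --pt "-105 7 0 0" --pt "-110 7 0 0" --pt "-110 7 0 0" --pt "-110 7 10 0" --pt "-110 7 25 0" --pt "-110 7 30 0"

```text
t: 12.7
ee_pos: [0.5352, -0.0399, 0.1371]
eef_rot: [-2.019, -2.404, 0.002]
contact_force: [1.0, -0.9, -0.2]
width: 0.0932
finger_force: 0.0
```

```bash
python3 - <<'E'
from h import *
save("wrist","w2.png"); inc(.536,-.0405,.062)
E
```

```text
t 12.75 pos [ 0.5352 -0.04    0.137 ] z [-0.002  0.    -1.   ] yaw 9.95 inc [-0.6  0.8 75. ] turn -0.05 f [-1.23  0.51 -0.24]
```

View pics/w2.png

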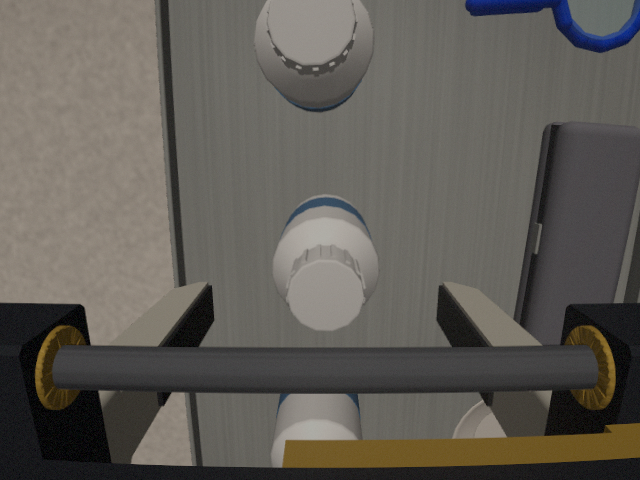

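The middle bottle's cap is at (326,292), centred between the fingers, and the left one stands upright at (313,40).

move_arm --pt "0 0 12 0" --pt "0 0 26 0" --pt "0 0 40 0" --pt "0 0 54 0" --pt "0 0 66 0" --pt "0 0 73 0" --pt "0 0 76 0" --pt "0 0 76 0" --pt "0 0 76 0" --pt "0 0 76 0"

```text
t: 14.0
ee_pos: [0.5361, -0.0403, 0.0629]
eef_rot: [2.02, 2.405, 0.0]
contact_force: [0.0, -0.6, -0.8]
width: 0.0931
finger_force: 0.0
```

move_arm --pt "0 0 0 0" --pt "0 0 0 0" --pt "0 0 0 0" --pt "0 0 0 0" --pt "0 0 0 0" --pt "0 0 0 0" --pt "0 0 0 0" --pt "0 0 0 0" --pt "0 0 0 0" --pt "0 0 0 0" --fingers 45 --newtons 20

```text
t: 15.25
ee_pos: [0.536, -0.0403, 0.0626]
eef_rot: [-2.021, -2.406, 0.0]
contact_force: [0.8, -0.0, 0.1]
width: 0.0552
finger_force: 20.0
```

move_arm --pt "0 0 -4 0" --pt "0 0 -12 0" --pt "0 0 -22 0" --pt "0 0 -32 0" --pt "0 0 -42 0" --pt "0 0 -50 0" --pt "0 0 -54 0" --pt "0 0 -55 0" --pt "0 0 -55 0" --pt "0 0 -55 0"

```text
t: 16.5
ee_pos: [0.5358, -0.0403, 0.1173]
eef_rot: [-2.02, -2.405, 0.0]
contact_force: [0.3, -0.3, -1.1]
width: 0.055
finger_force: 20.0
```

```bash
python3 - <<'E'
from h import *
weigh(20)
inc(.536,-.0405,.062)
E
```

```text
F [ 0.15  -0.072 -0.856] sd [0.386 0.44  0.424] E [-51.694 -24.318] [0.019 0.007] w 0.0553582471757008 19.98687938146759
t 17.5 pos [ 0.536  -0.0403  0.1176] z [-0. -0. -1.] yaw 9.94 inc [-0.2  0.  55.6] turn -0.06 f [-0.45  0.21 -1.38]
```

move_arm --pt "0 0 6 0" --pt "0 0 14 0" --pt "0 0 24 0" --pt "0 0 34 0" --pt "0 0 43 0" --pt "0 0 49 0" --pt "0 0 53 0" --pt "0 0 55 0" --pt "0 0 55 0" --pt "0 0 55 0"

```text
t: 18.75
ee_pos: [0.5361, -0.0403, 0.0628]
eef_rot: [2.02, 2.405, 0.0]
contact_force: [0.3, 0.7, -1.6]
width: 0.055
finger_force: 20.0
```

move_arm --pt "0 0 0 0" --pt "0 0 0 0" --pt "0 0 0 0" --pt "0 0 0 0" --pt "0 0 0 0" --pt "0 0 0 0" --pt "0 0 0 0" --pt "0 0 0 0" --pt "0 0 0 0" --pt "0 0 0 0" --fingers 93

```text
t: 20.0
ee_pos: [0.536, -0.0403, 0.0627]
eef_rot: [2.021, 2.406, -0.0]
contact_force: [-0.8, 0.2, -0.6]
width: 0.0929
finger_force: 0.0
```

move_arm --pt "0 0 -10 0" --pt "0 0 -28 0" --pt "0 0 -48 0" --pt "0 0 -68 0" --pt "0 0 -88 0" --pt "0 0 -102 0" --pt "0 0 -107 0" --pt "0 0 -107 0" --pt "0 0 -107 0" --pt "0 0 -107 0"

```text
t: 21.25
ee_pos: [0.5357, -0.0403, 0.1691]
eef_rot: [-2.02, -2.405, 0.001]
contact_force: [0.5, -0.4, -0.5]
width: 0.093
finger_force: 0.0
```

```bash
python3 - <<'E'
from h import *
inc(.550,-.1575,.062)
E
```

```text
t 21.25 pos [ 0.5357 -0.0403  0.1691] z [-0.001  0.    -1.   ] yaw 9.94 inc [-118.    -6.1  107.1] turn -0.06 f [ 0.54 -0.41 -0.45]
```

move_arm --pt "-22 -1 0 0" --pt "-48 -3 0 0" --pt "-74 -4 0 0" --pt "-98 -5 0 0" --pt "-112 -6 0 0" --pt "-118 -6 0 0" --pt "-118 -6 0 0" --pt "-118 -6 10 0" --pt "-118 -6 25 0" --pt "-118 -6 30 0"

```text
t: 22.5
ee_pos: [0.5498, -0.157, 0.138]
eef_rot: [-2.019, -2.404, 0.001]
contact_force: [0.1, 0.1, 0.0]
width: 0.0934
finger_force: 0.0
```

```bash
python3 - <<'E'
from h import *
save("wrist","w3.png"); inc(.550,-.1575,.062)
E
```

```text
t 22.55 pos [ 0.5498 -0.1571  0.1379] z [-0.002  0.001 -1.   ] yaw 9.96 inc [-0.5  0.3 75.9] turn -0.04 f [ 0.19 -0.37 -0.88]
```

View pics/w3.png

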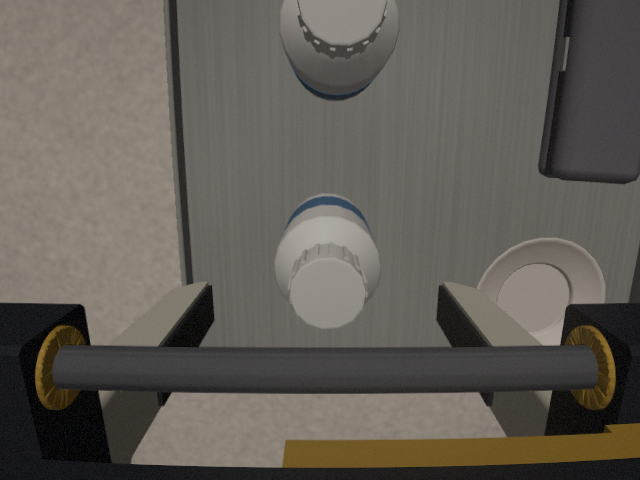

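The right bottle's cap is at (328,292), centred between the fingers. The saucer at (540,295) is clear of them, and the middle bottle stands at (340,40).

move_arm --pt "0 0 12 0" --pt "0 0 26 0" --pt "0 0 40 0" --pt "0 0 54 0" --pt "0 0 66 0" --pt "0 0 73 0" --pt "0 0 76 0" --pt "0 0 76 0" --pt "0 0 76 0" --pt "0 0 76 0"

```text
t: 23.8
ee_pos: [0.5506, -0.1576, 0.064]
eef_rot: [2.02, 2.405, 0.0]
contact_force: [-0.6, 0.1, -0.8]
width: 0.0931
finger_force: 0.0
```

move_arm --pt "0 0 0 0" --pt "0 0 0 0" --pt "0 0 0 0" --pt "0 0 0 0" --pt "0 0 0 0" --pt "0 0 0 0" --pt "0 0 0 0" --pt "0 0 0 0" --pt "0 0 0 0" --pt "0 0 0 0" --fingers 45 --newtons 20

```text
t: 25.05
ee_pos: [0.5505, -0.1576, 0.0636]
eef_rot: [2.021, 2.406, 0.0]
contact_force: [0.5, 0.4, -0.5]
width: 0.0555
finger_force: 20.0
```

move_arm --pt "0 0 -4 0" --pt "0 0 -12 0" --pt "0 0 -22 0" --pt "0 0 -32 0" --pt "0 0 -42 0" --pt "0 0 -50 0" --pt "0 0 -54 0" --pt "0 0 -55 0" --pt "0 0 -55 0" --pt "0 0 -55 0"

```text
t: 26.3
ee_pos: [0.5503, -0.1575, 0.1183]
eef_rot: [-2.02, -2.405, 0.0]
contact_force: [-0.0, 0.3, -1.6]
width: 0.0553
finger_force: 20.0
```

```bash
python3 - <<'E'
from h import *
weigh(20)
inc(.550,-.1575,.062)
E
```

```text
F [-0.068  0.183 -1.158] sd [0.537 0.344 0.439] E [-55.718 -25.308] [0.019 0.008] w 0.05554244341772903 19.99339300682515
t 27.3 pos [ 0.5504 -0.1576  0.1186] z [-0.  0. -1.] yaw 9.94 inc [ 0.1 -0.4 56.6] turn -0.06 f [-1.3  -0.44 -0.55]
```

Measured weights are about 2.6 N left, 0.86 N middle and 1.16 N right, so the left bottle is clearly the heaviest.

move_arm --pt "0 0 6 0" --pt "0 0 14 0" --pt "0 0 24 0" --pt "0 0 34 0" --pt "0 0 43 0" --pt "0 0 49 0" --pt "0 0 53 0" --pt "0 0 55 0" --pt "0 0 55 0" --pt "0 0 55 0"

```text
t: 28.55
ee_pos: [0.5505, -0.1576, 0.0638]
eef_rot: [2.021, 2.405, 0.0]
contact_force: [0.9, -0.1, -1.0]
width: 0.0554
finger_force: 20.0
```

move_arm --pt "0 0 0 0" --pt "0 0 0 0" --pt "0 0 0 0" --pt "0 0 0 0" --pt "0 0 0 0" --pt "0 0 0 0" --pt "0 0 0 0" --pt "0 0 0 0" --pt "0 0 0 0" --pt "0 0 0 0" --fingers 93

```text
t: 29.8
ee_pos: [0.5504, -0.1576, 0.0637]
eef_rot: [2.021, 2.406, -0.0]
contact_force: [1.0, 0.1, 0.4]
width: 0.093
finger_force: 0.0
```

move_arm --pt "0 0 -10 0" --pt "0 0 -28 0" --pt "0 0 -48 0" --pt "0 0 -68 0" --pt "0 0 -88 0" --pt "0 0 -102 0" --pt "0 0 -107 0" --pt "0 0 -107 0" --pt "0 0 -107 0" --pt "0 0 -107 0"

```text
t: 31.05
ee_pos: [0.5502, -0.1575, 0.1701]
eef_rot: [-2.02, -2.405, 0.001]
contact_force: [-0.6, -0.5, -0.1]
width: 0.0929
finger_force: 0.0
```

```bash
python3 - <<'E'
from h import *
inc(.510,.067,.062)
E
```

```text
t 31.05 pos [ 0.5502 -0.1575  0.1701] z [-0.001  0.    -1.   ] yaw 9.94 inc [228.   -0.7 108.2] turn -0.06 f [-0.58 -0.53 -0.09]
```

move_arm --pt "20 0 0 0" --pt "55 0 0 0" --pt "90 0 0 0" --pt "125 0 0 0" --pt "160 0 0 0" --pt "195 -1 0 0" --pt "218 -1 0 0" --pt "228 -1 0 0" --pt "228 -1 0 0" --pt "228 -1 0 0"

```text
t: 32.3
ee_pos: [0.5101, 0.0663, 0.1706]
eef_rot: [2.021, 2.405, -0.0]
contact_force: [0.2, 0.2, 0.3]
width: 0.093
finger_force: 0.0
```

```bash
python3 - <<'E'
from h import *
save("wrist","w4.png"); inc(.510,.067,.062)
E
```

```text
t 32.35 pos [0.5102 0.0662 0.1706] z [-0. -0. -1.] yaw 9.89 inc [  0.8  -0.  108.6] turn -0.11 f [ 0.06 -0.57 -0.74]
```

View pics/w4.png

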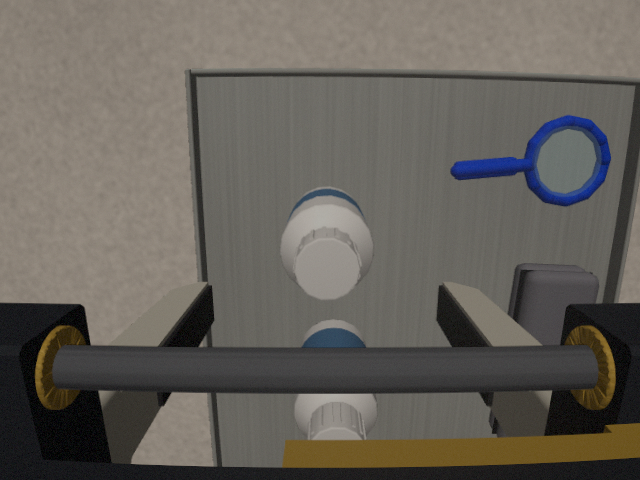

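The left bottle's cap is at (328,268), in the same place as before. Descending, gripping and lifting.

move_arm --pt "0 0 18 0" --pt "0 0 36 0" --pt "0 0 54 0" --pt "0 0 72 0" --pt "0 0 90 0" --pt "0 0 102 0" --pt "0 0 108 0" --pt "0 0 108 0" --pt "0 0 108 0" --pt "0 0 108 0"

```text
t: 33.6
ee_pos: [0.5104, 0.0669, 0.0631]
eef_rot: [2.02, 2.405, 0.001]
contact_force: [0.6, 1.0, 0.4]
width: 0.0931
finger_force: 0.0
```

move_arm --pt "0 0 0 0" --pt "0 0 0 0" --pt "0 0 0 0" --pt "0 0 0 0" --pt "0 0 0 0" --pt "0 0 0 0" --pt "0 0 0 0" --pt "0 0 0 0" --pt "0 0 0 0" --pt "0 0 0 0" --fingers 45 --newtons 25

```text
t: 34.85
ee_pos: [0.5102, 0.0668, 0.0627]
eef_rot: [2.021, 2.405, 0.0]
contact_force: [2.3, 1.0, -0.1]
width: 0.0558
finger_force: 25.0
```

move_arm --pt "0 0 -5 0" --pt "0 0 -18 0" --pt "0 0 -33 0" --pt "0 0 -48 0" --pt "0 0 -63 0" --pt "0 0 -78 0" --pt "0 0 -93 0" --pt "0 0 -108 0" --pt "0 0 -116 0" --pt "0 0 -120 0"

```text
t: 36.1
ee_pos: [0.5101, 0.0668, 0.183]
eef_rot: [2.021, 2.405, 0.0]
contact_force: [-0.3, -0.2, -2.8]
width: 0.0556
finger_force: 25.0
```

move_arm --pt "0 0 -8 0" --pt "0 0 -22 0" --pt "0 0 -38 0" --pt "0 0 -55 0" --pt "0 0 -72 0" --pt "0 0 -89 0" --pt "0 0 -105 0" --pt "0 0 -117 0" --pt "0 0 -124 0" --pt "0 0 -126 0"

```text
t: 37.35
ee_pos: [0.5101, 0.0668, 0.3088]
eef_rot: [2.021, 2.405, 0.0]
contact_force: [0.3, -0.2, -4.0]
width: 0.0555
finger_force: 25.0
```

move_arm --pt "0 0 0 0" --pt "0 0 0 0" --pt "0 0 0 0" --pt "0 0 0 0" --pt "0 0 0 0" --pt "0 0 0 0" --pt "0 0 0 0" --pt "0 0 0 0" --pt "0 0 0 0" --pt "0 0 0 0"

```text
t: 38.6
ee_pos: [0.5101, 0.0668, 0.3086]
eef_rot: [2.021, 2.406, 0.0]
contact_force: [-0.0, 0.0, -2.4]
width: 0.0556
finger_force: 25.0
```

```bash
python3 - <<'E'
from h import *
weigh(10); save("scene","s9.png"); inc(.51,.067,.3)
print([(np.round(o["at"]),round(o["p"],2),px2w("scene",o["at"],.004).round(3)) for o in env.pinpoint("bottle_1","scene")])
E
```

```text
F [-0.106  0.139 -2.348] sd [0.534 0.465 0.22 ] E [-44.85  -32.079] [0.001 0.   ] w 0.055478782700571654 24.979121735086665
t 39.15 pos [0.5101 0.0669 0.3086] z [-0. -0. -1.] yaw 9.94 inc [ 0.2 -0.1  8.6] turn -0.06 f [-0.29 -0.24 -2.2 ]
[(array([296., 222.]), 0.98, array([ 0.539, -0.041,  0.004])), (array([339., 148.]), 0.88, array([0.241, 0.064, 0.004])), (array([171., 247.]), 0.81, array([ 0.64 , -0.355,  0.004])), (array([253., 225.]), 0.75, array([ 0.555, -0.156,  0.004]))]
```

View pics/s9.png

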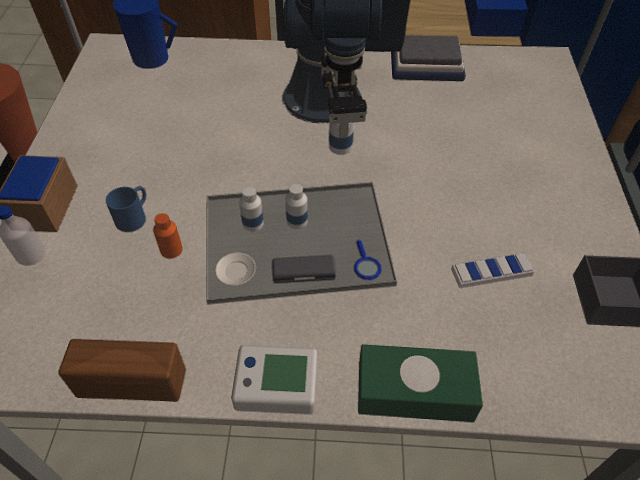

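The heavy bottle is held upright, with its base near (341,150) and about 25 cm above the cart top. The other two stand on their spots at (252,224) and (297,222), and nothing else has moved.

```bash
python3 -c "
from cell import env
print(env.sign_off())"
```

```text
the job is handed in; nothing more can be done
None
```

The left bottle was the heaviest (about 2.5 N, against 0.9 N for the middle and 1.2 N for the right); I signed off at about 39 s with it held still and upright about 25 cm above the cart top, the other two standing on their spots and nothing else moved.

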